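Slide the steel blank under the sprung hold-down

TASK

On the bench is a small marking fixture with a flat steel blank lying in its guide channel. Hold the thumb bar of the spring clip down with one fingertip so that its nose lifts, and with the other fingertip push the blank along the channel beneath the nose until it is fully home against the end stop; then let the bar up so that the nose clamps the blank, and move clear. Only push: do not lift the blank at any time, and leave the hammer, the loose handle and the mug alone.

Things in the scene. Friction and masses are not known exactly. Their poses are not given: they have to be found in the camera images.
- fixture: Fixture fixed to the bench: wooden base 180 x 132 x 12 mm (x -135..45, y -36..96) with a raised steel bed (y -24..24, top 22 mm above the bench). Origin: bench level on the channel's centreline, straight below the clip's nose. x: along the channel, the way the blank is pushed; y: towards the thumb bar; z up. Nothing on it rises over 60 mm above the bench.
- channel (a point): Open -x end of the guide channel, centre of its floor (fixture -135, 0, 22 mm); axes as the fixture's. The channel is 35 mm wide, between two rails 5 mm thick and 8 mm high above the bed, running the bed's whole length; open above.
- stop (a point): End stop of the channel: foot of its near face, mid-channel (fixture 28, 0, 22 mm). A cross wall 14 mm high above the bed.
- blank: Flat dark steel blank, 64 (its x) x 32 (y) x 12 mm (z), 0.13 to 0.27 kg, loose in the channel on the bed, long side along the channel. Origin: centre of its underside. At the start its leading end is 4 to 24 mm short of the nose's near face. Fully home, its leading end touches the stop: origin at fixture x = -4 mm.
- clip: Spring clip of bright steel: a shaft carrying the nose and the thumb bar. Origin on the shaft's axis (fixture 0, 38, 34 mm), axes as the fixture's when closed. Pressing the bar turns it about x: 0 closed, 0.56 rad bar fully down (hard stop). About 3 N on the bar's middle starts it, 8 N brings it to the stop; it springs back. Shaft brackets 42 mm high.
- thumb_bar (a point): Centre of the top face of the clip's thumb bar, a plate 94 mm long (fixture x -125..-31), 36 wide, 4 thick. Closed it slopes up away from the channel at 0.56 rad, this point at fixture (-78, 71, 42) mm. Fully down it is level, top 23 mm above the bench over fixture y 52..88. The nose is clear with this point below 28 mm; a fingertip can slide along x on it at constant height. Axes as the clip's.
- nose (a point): Centre of the underside of the clip's nose, a block 20 (x) x 10 (y) x 24 mm (z). Closed it stands on the bed mid-channel (fixture x -10..10) at height 22 mm and blocks the blank. Its height is 44 mm with the bar fully down; the blank passes below it above about 36.5 mm; clamped on the blank it is at about 36 mm. Axes as the clip's.
- hammer: Bystander: hammer, 260 mm long, lying on the bench on the -y side of the fixture. Origin under the middle, handle to its -x.
- handle: Bystander: loose turned wooden tool handle, 120 mm long (its x), 28 mm thick, lying on the bench on the +y side of the fixture. Origin: centre of its underside.
- mug: Bystander: steel cup, 72 mm across, 75 mm tall, standing on the bench beyond the end stop. Origin: centre of its underside.
Things that resemble listed ones, but are neither listed nor needed, are in the scene too. There is more than one size of the fixture; the job needs the middle-sized.

How it is judged:
By the outcome, as a careful person would: the job done as asked, in the order asked, and still so for the second after the job is handed in, with the robot touching nothing.
It also fails if it takes over 38 s, if anything falls off the work surface, if the arm or the gripper's body presses on something with over 40 N, if the wrist force passes 120 N, or if a joint passes its speed limit or range.

ROBOT

A 7-joint arm with a two-finger parallel gripper is mounted at the origin on the work surface. World frame = base frame: x ahead of the robot, y to its left, z up, the work surface at z = 0. Lengths are in m, angles in rad, forces in N, time in s.
With the tool pointing down it reaches from about 0.4 to 0.875 m from the base axis. Payload 19.3 kg.
Tool frame: the origin (TCP) lies at the very end of the fingers, on their centre line; the grasp point (between the pads) lies 19 mm behind it; z points along the fingers, y is the line along which they close (so a half turn about z gives the same grasp; the last joint's range is limited). The gripper opens to 85 mm and grips with 20 to 120 N. Pads are 22 mm wide; open, the fingers measure 114 mm over their backs; the gripper's body (76 mm by 85 mm) begins 54 mm behind the grasp point. The pads swing forward as they close: fully open they stand 13 mm farther back than shut.
Start: joints at [1.167, 0.521, -0.036, 1.599, 0.021, 1.021, -0.113], TCP at [0.205, -0.591, 0.231] pointing down, gripper open.
Joint ranges: [-2.91, 2.91], [-0.3, 2.13], [-1.5, 1.42], [0.17, 2.43], [-1.26, 4.41], [0.16, 1.93], [-2.52, 2.52]. Speed limits (rad/s): [1.89, 1.89, 2.39, 2.39, 3.01, 3.01, 3.01].

INTERFACE

Orientations are given as [roll, pitch, yaw] about the fixed x, y, z axes, in that order (R = Rz(yaw) Ry(pitch) Rx(roll)).
In Python, from workcell import bot gives the robot as it stands.
- The arm moves only by the tool servo_tool, never from a script. Its argument "plan" is a list of rows, each a list of 7 numbers: the finger opening in cm, from 0 to 8.54, then the shift along the tool's x, y, z in cm, then the turn, a rotation vector about the tool's x, y, z in degrees. In form: [[fingers, x, y, z, wx, wy, wz], ...]. A call has 1 to 10 rows; each row is the pose to reach, as a shift and turn from the pose commanded when the call began, along the tool's axes at that moment; what a row does not reach only later rows make up. A row lasts 1/10 s, in which the tool goes at most 50 mm and 8.59 degrees, less where a joint would pass 70% of its speed; a pose out of reach is approached as far as the arm can. A call with a gripper value outside its range is refused whole. The fingers move at their own pace and stop on an object; "force" is the grip in N (left out, the last holds). Time passes only in rows, so rows that repeat a pose let the fingers close. It gives the time, the measured TCP pose, the force, the opening and the grip force at its end, in the units of the state.
- bot.observe(): the state, without advancing time (a new reading comes with each control period).
- bot.grab_frame(name): name is "scene" or "top"; returns a dict with "frame" (400x640x3 uint8, blue, green, red), "mtx" (3x3 intrinsics, pixels), "R" (3x3) and "t" (3): a world point X has camera coordinates R X + t. Camera axes: x right, y down, z forward; pixel columns grow to the right and rows downward; lengths in m; the calibration is good to about 2 mm. A picture is of the moment at which its call begins. There is no depth.
- bot.job_done(): hands the job in; it is judged then, once.
The state is a dict: "clock": time; "qpos": joint angles; "qd": joint speeds; "joint_efforts": joint torques, N m; "position": TCP position; "tool_rot": TCP orientation; "force": force on the tool from outside, world axes, zero at the start; "moment": the same for the moment, N m; "grip_width": finger opening in m; "finger_force": force on a finger pad.
Only numpy, scipy, OpenCV 4.12 (cv2) and the standard library are available. Lean on these libraries where they do the work, as an engineer would, in place of code of your own. Each camera call takes 0.05 s, during which the arm holds its last target. There are 200 camera calls.

## Working session

There is one attempt and no reset: what is moved stays moved. The work goes in short steps, Python scripts to look and compute and a tool call to move; the robot and the scene stay as the last step left them, time stands still between calls to the robot, and variables do not carry over. Pictures are saved under pics/ and viewed, at most 10 in all, crops included, and the job is handed in when it is done.

Besides the shell and the picture viewer there is one more tool, called as a command line: name --pt "numbers of a row" for each row, then --argument value for the rest. servo_tool: Moves the arm, as the interface text tells. Its arguments: {"type":"object","properties":{"plan":{"type":"array","items":{"type":"array","items":{"type":"number"}}},"force":{"type":"number"}},"required":["plan"]}

```bash
mkdir -p pics
python3 - <<'E'
from workcell import bot
import cv2,numpy as np
for n in("scene","top"):
    f=bot.grab_frame(n); cv2.imwrite(f"pics/{n}0.png",f["frame"]); np.savez(n+"0.npz",**f)
    print(n,f["mtx"].round(1).tolist(),f["R"].round(3).tolist(),f["t"].round(3).tolist())
s=bot.observe();print(s)
E
```

```text
scene [[411.1, 0.0, 316.3], [0.0, 411.1, 199.7], [0.0, 0.0, 1.0]] [[-0.709, 0.705, -0.024], [0.384, 0.357, -0.852], [-0.592, -0.613, -0.523]] [0.402, -0.196, 1.369]
top [[474.5, 0.0, 321.8], [0.0, 474.5, 196.8], [0.0, 0.0, 1.0]] [[-0.022, -1.0, 0.004], [-0.989, 0.022, -0.144], [0.144, -0.007, -0.99]] [0.075, 0.617, 1.029]
{'clock': 0.1, 'qpos': array([ 1.16676255,  0.52193349, -0.03631934,  1.59990968,  0.02119301,
        1.02111914, -0.11277354]), 'qd': array([ 0.00051998, -0.00310657,  0.00029349,  0.00071814, -0.00067541,
        0.00020729, -0.00047989]), 'joint_efforts': array([ 4.38135612e-03, -9.28485775e+01,  1.98376983e+00, -3.70526111e+01,
        1.80703547e-02,  5.46243740e-03,  7.51444099e-05]), 'position': array([ 0.2046649 , -0.59023691,  0.23081121]), 'tool_rot': array([-3.14060994e+00,  6.65943598e-05,  3.33837875e-01]), 'force': array([ 0.44818631, -0.49836313,  0.18818593]), 'moment': array([ 0.00228628,  0.06857383, -0.05063709]), 'finger_force': 0.0, 'grip_width': 0.08557135448209595}
```

View pics/scene0.png

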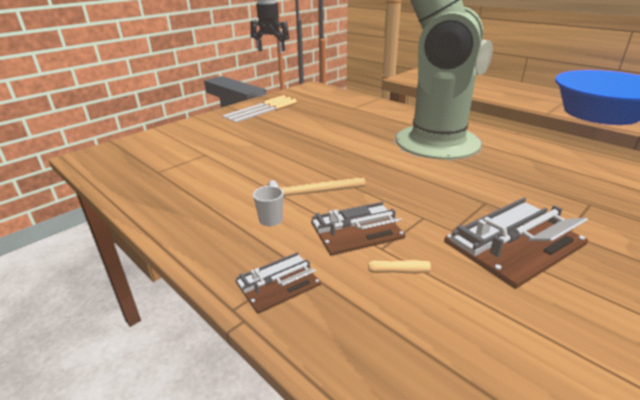

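View pics/top0.png

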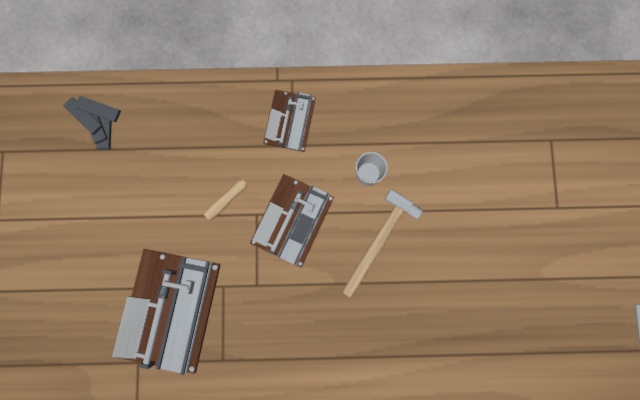

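The top view shows three fixtures: a small one at (290,120), a middle one at (293,222) and a large one at (168,312). The middle one fits: its long side is about 82 px, roughly 180 mm, and it holds the dark blank at (302,230). The hammer, handle and mug also lie around it as described. I'll confirm this in a crop.

```bash
cat > h.py <<'E'
import cv2,numpy as np
def px2w(f,uv,z):
    uv=np.atleast_2d(uv).astype(float); R,t=f["R"],f["t"]
    d=np.c_[uv,np.ones(len(uv))]@np.linalg.inv(f["mtx"]).T@R; c=-R.T@t
    return c+d*((z-c[2])/d[:,2])[:,None]
def w2px(f,X):
    p=(np.atleast_2d(X)@f["R"].T+f["t"])@f["mtx"].T
    return p[:,:2]/p[:,2:]
E
python3 - <<'E'
from h import *
f=np.load("top0.npz");im=f["frame"]
x0,y0,x1,y1=235,165,345,275
c=im[y0:y1,x0:x1]
h=cv2.cvtColor(im,cv2.COLOR_BGR2HSV)
for p in[(290,190),(264,235),(275,185),(302,230),(262,222),(293,255),(250,260)]:print(p,im[p[1],p[0]],h[p[1],p[0]])
t=cv2.resize(c,None,fx=5,fy=5,interpolation=cv2.INTER_CUBIC)
cv2.imwrite("pics/c1.png",t)
E
```

```text
(290, 190) [47 63 96] [ 10 130  96]
(264, 235) [172 172 168] [ 90   6 172]
(275, 185) [ 98 130 161] [ 15 100 161]
(302, 230) [92 88 82] [102  28  92]
(262, 222) [176 174 170] [100   9 176]
(293, 255) [181 175 171] [108  14 181]
(250, 260) [ 96 129 161] [ 15 103 161]
```

View pics/c1.png

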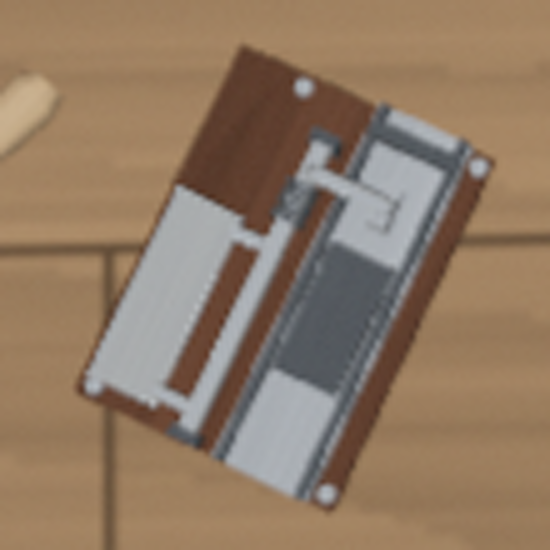

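The crop confirms the middle fixture: it is the only one with a blank, and its nose, bar and stop are all visible. The base corners in the crop are (240,45), (492,158), (332,510) and (80,390). The blank's corners are (340,240), (398,268), (333,392) and (272,365).

Run:
```python
from h import *
f=np.load("top0.npz")
cv=lambda c:(np.array(c)+.5)/5-.5+[235,165]
base=np.array([[45,96],[45,-36],[-135,-36],[-135,96]])/1e3
# refine base rect with mask: brown & greys, keep component
W=px2w(f,cv([(240,45),(492,158),(332,510),(80,390)]),.012)[:,:2]
print("sides",np.linalg.norm(W-np.roll(W,-1,0),axis=1))
mb,mw=base.mean(0),W.mean(0)
U,S,Vt=np.linalg.svd((base-mb).T@(W-mw)); R=(U@Vt).T
t=mw-R@mb; yaw=np.arctan2(R[1,0],R[0,0])
print("origin",t,"yaw",np.degrees(yaw),np.linalg.det(R),"res mm",(1e3*(base@R.T+t-W)).round(1).tolist())
B=px2w(f,cv([(340,240),(398,268),(333,392),(272,365)]),.034)[:,:2]
print("blank in fixture mm",(1e3*(B-t)@R).round(1).tolist())
np.savez("fix.npz",R=R,t=t)
R3=np.eye(3);R3[:2,:2]=R
P=np.array([[45,96,12],[45,-36,12],[-135,-36,12],[-135,96,12],[28,-17.5,36],[-135,-17.5,30],[-135,17.5,30],[28,17.5,36]])/1e3
P=np.vstack([P,[[-.125,.056,.033],[-.031,.056,.033],[-.031,.086,.052],[-.125,.086,.052]]])
P=P@R3.T+[*t,0]
out=[]
for n,(a,b,c,d) in dict(top=(235,165,345,275),scene=(300,190,415,260)).items():
    g=np.load(n+"0.npz");im=cv2.resize(g["frame"][b:d,a:c],None,fx=5,fy=5,interpolation=cv2.INTER_CUBIC)
    for q in w2px(g,P): cv2.circle(im,tuple(int(v) for v in (q+.5-[a,b])*5),3,(0,0,255),-1)
    out.append(im)
cv2.imwrite("pics/s1.png",out[1])
cv2.imwrite("pics/t1.png",out[0])
```

```text
sides [0.12966933 0.17827406 0.12827649 0.17653132]
origin [0.59922937 0.08548644] yaw -25.642683195193015 0.9999999999999998 res mm [[1.5, 0.2], [0.5, -1.9], [-1.0, -1.2], [-1.0, 2.9]]
blank in fixture mm [[-22.4, 12.2], [-23.2, -17.1], [-86.3, -13.7], [-86.6, 16.5]]
```

View pics/s1.png

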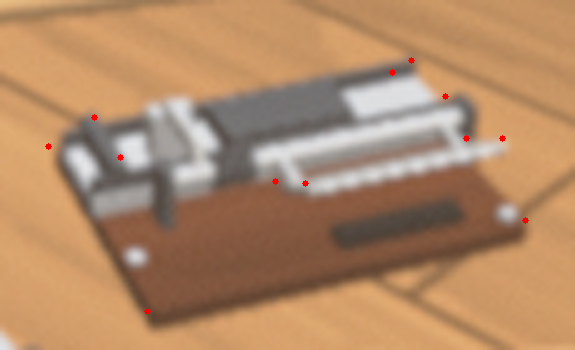

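View pics/t1.png

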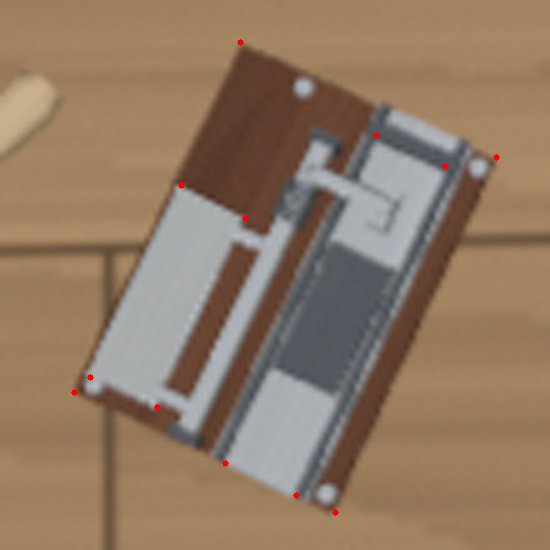

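The sides come out at 129 x 177 mm against 132 x 180, and the reprojected points fall on the base, stop, channel mouth and bar in both views, to about 2–3 mm. The blank's rear is at fixture x ≈ -86, and it has to end at -36. I'll refine the yaw from the mask edges, then work out the first move.

```bash
cat >> h.py <<'E'
from scipy.spatial.transform import Rotation as Ro
def target(s,R,t,fx,fy,z,yaw):
    "shift cm and turn deg in the tool frame from the state s to fixture point (mm) and world yaw (rad)"
    T=Ro.from_euler("xyz",s["tool_rot"]); p=np.r_[R@np.array([fx,fy])/1e3+t,z/1e3]
    G=Ro.from_euler("xyz",[np.pi,0,yaw])
    return p,(T.inv().apply(p-s["position"])*100).round(2),np.degrees((T.inv()*G).as_rotvec()).round(2)
E
python3 - <<'E'
from h import *
from workcell import bot
f=np.load("top0.npz");im=f["frame"]
hsv=cv2.cvtColor(im,cv2.COLOR_BGR2HSV)
m=((hsv[...,2]<125)|(hsv[...,1]<70)).astype(np.uint8);m[:165]=0;m[275:]=0;m[:,:245]=0;m[:,345:]=0
m=cv2.morphologyEx(m,cv2.MORPH_OPEN,np.ones((5,5)))
c=max(cv2.findContours(m,0,1)[0],key=cv2.contourArea)[:,0]
W=px2w(f,c,.012)[:,:2]
r=cv2.minAreaRect((W*1e3).astype(np.float32));print("rect",r)
d=np.load("fix.npz");R,t=d["R"],d["t"]
F=(W-t)@R*1e3
for nm,k in dict(y_hi=(abs(F[:,1]-96)<7)&(abs(F[:,0]+45)<75),y_lo=(abs(F[:,1]+36)<7)&(abs(F[:,0]+45)<75),x_lo=(abs(F[:,0]+135)<8)&(abs(F[:,1]-30)<50),x_hi=(abs(F[:,0]-45)<8)&(abs(F[:,1]-60)<20)).items():
    vx,vy,x0,y0=cv2.fitLine(F[k].astype(np.float32),cv2.DIST_HUBER,0,.01,.01).ravel()
    print(nm,k.sum(),"angle",np.degrees(np.arctan2(vy,vx)).round(2),"at",round(float(x0),1),round(float(y0),1))
E
```

```text
rect ((572.1611328125, 133.4579315185547), (136.9794464111328, 185.10255432128906), 63.17157745361328)
y_hi 60 angle -1.15 at -87.8 95.6
y_lo 59 angle -0.55 at -33.9 -35.3
x_lo 41 angle 88.26 at -135.3 27.0
x_hi 16 angle 88.74 at 43.8 57.5
```

Run:
```python
from h import *
from workcell import bot
d=np.load("fix.npz");R,t=d["R"],d["t"]
c=np.array([-.045,.030]); w=R@(c+[-.0003,-.0002])+t
yaw=np.arctan2(R[1,0],R[0,0])-np.radians(1.1)
R=np.array([[np.cos(yaw),-np.sin(yaw)],[np.sin(yaw),np.cos(yaw)]]);t=w-R@c
np.savez("fix.npz",R=R,t=t);print(t,np.degrees(yaw))
f=np.load("top0.npz")
cv=lambda c:(np.array(c)+.5)/5-.5+[235,165]
B=px2w(f,cv([(340,240),(398,268),(333,392),(272,365)]),.034)[:,:2]
print("blank",(1e3*(B-t)@R).round(1).tolist())
print(*target(bot.observe(),R,t,-108,35,150,yaw+np.pi))
```

```text
[0.59797423 0.08491497] -26.742683195193017
blank [[-21.8, 12.9], [-22.0, -16.4], [-85.1, -14.2], [-86.0, 15.9]]
[0.51727575 0.16476956 0.15      ] [ 54.28 -61.08   8.14] [-3.0000e-02 -6.0000e-02 -1.3413e+02]
```

servo_tool --pt "5.5 54.3 -61.1 8.1 0 0 -134.1" --pt "5.5 54.3 -61.1 8.1 0 0 -134.1" --pt "5.5 54.3 -61.1 8.1 0 0 -134.1" --pt "5.5 54.3 -61.1 8.1 0 0 -134.1" --pt "5.5 54.3 -61.1 8.1 0 0 -134.1" --pt "5.5 54.3 -61.1 8.1 0 0 -134.1" --pt "5.5 54.3 -61.1 8.1 0 0 -134.1" --pt "5.5 54.3 -61.1 8.1 0 0 -134.1" --pt "5.5 54.3 -61.1 8.1 0 0 -134.1" --pt "5.5 54.3 -61.1 8.1 0 0 -134.1"

```text
clock: 1.1
position: [0.3955, -0.129, 0.182]
tool_rot: [3.141, 0.0, 1.84]
force: [1.8, -1.2, 0.4]
grip_width: 0.0549
finger_force: 0.0
```

```bash
cat > go.py <<'E'
import sys
from h import *
from workcell import bot
d=np.load("fix.npz");R,t=d["R"],d["t"];yaw=np.arctan2(R[1,0],R[0,0])
s=bot.observe();a=list(map(float,sys.argv[1:]))
print("clock",s["clock"],"fix",((s["position"][:2]-t)@R*1e3).round(1),"z",s["position"][2].round(4),"yaw",s["tool_rot"].round(3),"w",s["grip_width"],"F",s["force"].round(2),s["qpos"].round(2))
print(*target(s,R,t,*a,yaw+np.pi)[1:])
E
python3 go.py -108 35 150
```

```text
clock 1.1 fix [ -84.6 -282.2] z 0.182 yaw [3.141 0.    1.84 ] w 0.054917445688188245 F [ 1.83 -1.17  0.41] [ 0.64  0.31 -0.55  2.15  0.24  0.74  0.2 ]
[25.09 19.54  3.19] [ 0.000e+00  2.000e-02 -4.786e+01]
```

servo_tool --pt "5.5 25.1 19.5 3.2 0 0 -47.9" --pt "5.5 25.1 19.5 3.2 0 0 -47.9" --pt "5.5 25.1 19.5 3.2 0 0 -47.9" --pt "5.5 25.1 19.5 3.2 0 0 -47.9" --pt "5.5 25.1 19.5 3.2 0 0 -47.9" --pt "5.5 25.1 19.5 3.2 0 0 -47.9" --pt "5.5 25.1 19.5 3.2 0 0 -47.9" --pt "5.5 25.1 19.5 3.2 0 0 -47.9" --pt "5.5 25.1 19.5 3.2 0 0 -47.9" --pt "5.5 25.1 19.5 3.2 0 0 -47.9"

```text
clock: 2.1
position: [0.5181, 0.1611, 0.1499]
tool_rot: [-3.141, 0.0, 2.669]
force: [-0.5, -0.6, 0.5]
grip_width: 0.0549
finger_force: 0.0
```

```bash
python3 go.py -108 35 70
```

```text
clock 2.1 fix [-105.6   32. ] z 0.1499 yaw [-3.141  0.     2.669] w 0.054910041284941 F [-0.47 -0.62  0.47] [ 0.11  0.59 -0.72  1.87  0.5   0.88  0.24]
[0.24 0.3  7.99] [-0.05  0.01 -0.36]
```

servo_tool --pt "5.5 0.2 0.3 3 0 0 -0.4" --pt "5.5 0.2 0.3 5 0 0 -0.4" --pt "5.5 0.2 0.3 7 0 0 -0.4" --pt "5.5 0.2 0.3 8 0 0 -0.4" --pt "5.5 0.2 0.3 8 0 0 -0.4" --pt "5.5 0.2 0.3 8 0 0 -0.4"

```text
clock: 2.7
position: [0.5181, 0.1656, 0.0707]
tool_rot: [3.141, 0.0, 2.676]
force: [-0.7, -0.1, -0.4]
grip_width: 0.055
finger_force: 0.0
```

```bash
python3 go.py -108 35 45
python3 - <<'E'
from h import *
from workcell import bot
g=bot.grab_frame("scene");np.savez("scene1.npz",**g)
a,b,c,d=300,140,430,260
cv2.imwrite("pics/s2.png",cv2.resize(g["frame"][b:d,a:c],None,fx=5,fy=5,interpolation=cv2.INTER_CUBIC))
s=bot.observe();T=Ro.from_euler("xyz",s["tool_rot"])
for y in(-.035,.035):print("fingertip if at tcp z",(w2px(g,s["position"]+T.apply([0,y,0]))-[a,b]+.5)*5, "13mm back",(w2px(g,s["position"]+T.apply([0,y,-.013]))-[a,b]+.5)*5)
E
```

```text
clock 2.7 fix [-107.6   36.1] z 0.0707 yaw [3.141 0.    2.676] w 0.05500629017054695 F [-0.69 -0.12 -0.42] [ 0.04  0.7  -0.64  1.91  0.61  0.73  0.14]
[ 0.04 -0.11  2.57] [0.02 0.03 0.08]
fingertip if at tcp z [[384.28128095 267.51341946]] 13mm back [[385.76929615 243.18257603]]
fingertip if at tcp z [[453.48478736 344.13455215]] 13mm back [[455.59708503 318.82879253]]
```

View pics/s2.png

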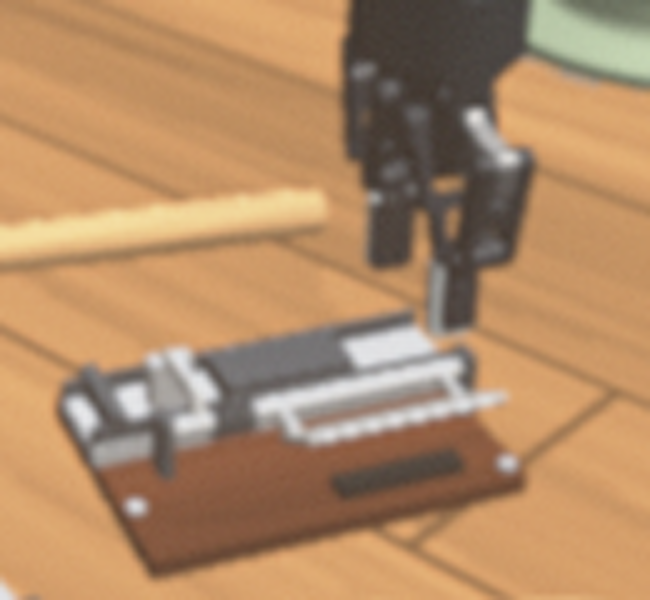

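The fingers straddle the shaft. The bar finger's tip is at crop (450,330) and the channel finger's at (390,267), so the tips sit about 5–8 mm above the TCP. I'll lower in steps and watch the force.

servo_tool --pt "5.5 0 -0.1 1.5 0 0 0" --pt "5.5 0 -0.1 2.6 0 0 0" --pt "5.5 0 -0.1 3.2 0 0 0" --pt "5.5 0 -0.1 3.6 0 0 0" --pt "5.5 0 -0.1 3.6 0 0 0"

```text
clock: 3.25
position: [0.5172, 0.1651, 0.0336]
tool_rot: [-3.141, -0.0, 2.677]
force: [-1.1, -0.5, 3.2]
grip_width: 0.0552
finger_force: 1.7
```

servo_tool --pt "5.5 0 0 0.3 0 0 0" --pt "5.5 0 0 0.6 0 0 0" --pt "5.5 0 0 0.6 0 0 0"

```text
clock: 3.55
position: [0.5174, 0.1652, 0.028]
tool_rot: [3.141, -0.0, 2.677]
force: [-1.5, 1.2, 5.2]
grip_width: 0.0548
finger_force: 2.5
```

```bash
python3 go.py -108 35 24
```

```text
clock 3.55 fix [-108.1   35.4] z 0.028 yaw [ 3.141 -0.     2.677] w 0.05475515476223898 F [-1.47  1.21  5.25] [ 0.    0.76 -0.59  1.93  0.68  0.66  0.09]
[-0.01 -0.04  0.4 ] [ 0.02 -0.    0.12]
```

servo_tool --pt "5.5 0 0 0.2 0 0 0" --pt "5.5 0 0 0.4 0 0 0" --pt "5.5 0 0 0.4 0 0 0"

```text
clock: 3.85
position: [0.5172, 0.1649, 0.0241]
tool_rot: [-3.141, -0.0, 2.677]
force: [-3.6, -1.1, 7.1]
grip_width: 0.0553
finger_force: 3.6
```

servo_tool --pt "5.5 0 0 0.2 0 0 0" --pt "5.5 0 0 0.3 0 0 0" --pt "5.5 0 0 0.3 0 0 0"

```text
clock: 4.15
position: [0.517, 0.1644, 0.0211]
tool_rot: [-3.14, -0.0, 2.677]
force: [-6.3, -1.9, 9.4]
grip_width: 0.0551
finger_force: 4.9
```

servo_tool --pt "5.5 0 0 0.2 0 0 0" --pt "5.5 0 0 0.2 0 0 0"

```text
clock: 4.35
position: [0.5168, 0.1639, 0.019]
tool_rot: [-3.14, -0.0, 2.676]
force: [-6.8, -4.6, 12.6]
grip_width: 0.0549
finger_force: 6.3
```

```bash
python3 go.py -108 35 24
python3 - <<'E'
from h import *
from workcell import bot
g=bot.grab_frame("scene");np.savez("scene2.npz",**g)
k=bot.grab_frame("top");np.savez("top2.npz",**k)
a,b,c,d=305,170,415,260
A=cv2.resize(g["frame"][b:d,a:c],None,fx=5,fy=5,interpolation=cv2.INTER_CUBIC)
B=cv2.resize(k["frame"][165:275,240:340],None,fx=2.4,fy=450/110,interpolation=cv2.INTER_CUBIC)
cv2.imwrite("pics/s3.png",np.hstack([A,B]));print(B.shape)
print(bot.observe()["moment"])
E
```

```text
clock 4.35 fix [-108.   34.] z 0.019 yaw [-3.14  -0.     2.676] w 0.0549193520890823 F [-6.83 -4.59 12.6 ] [-0.01  0.78 -0.58  1.93  0.69  0.64  0.08]
[-0.   0.1 -0.5] [-0.12 -0.01  0.09]
(450, 240, 3)
[-0.82119625  1.3350169   0.09457327]
```

View pics/s3.png

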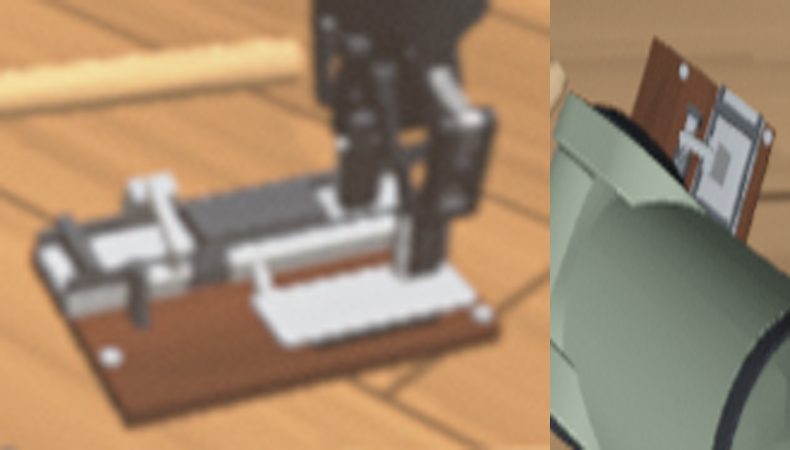

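Run:
```python
from h import *
g=np.load("scene2.npz");d=np.load("fix.npz");R3=np.eye(3);R3[:2,:2]=d["R"]
for P in [(-125,52,23),(-31,52,23),(-31,88,23),(-125,88,23),(-119,61,23),(-97,61,23),(-97,70,23),(-119,70,23),(-119,-5,30),(-97,-5,30),(-97,6,30),(-86,0,34),(-135,17.5,30),(28,17.5,36)]:
    print(P,((w2px(g,R3@np.array(P)/1e3+[*d["t"],0])-[305,170]+.5)*5).round().tolist())
```

```text
(-125, 52, 23) [[436.0, 254.0]]
(-31, 52, 23) [[246.0, 295.0]]
(-31, 88, 23) [[278.0, 340.0]]
(-125, 88, 23) [[474.0, 297.0]]
(-119, 61, 23) [[434.0, 267.0]]
(-97, 61, 23) [[389.0, 276.0]]
(-97, 70, 23) [[398.0, 287.0]]
(-119, 70, 23) [[443.0, 278.0]]
(-119, -5, 30) [[371.0, 181.0]]
(-97, -5, 30) [[329.0, 189.0]]
(-97, 6, 30) [[339.0, 201.0]]
(-86, 0, 34) [[312.0, 192.0]]
(-135, 17.5, 30) [[423.0, 198.0]]
(28, 17.5, 36) [[95.0, 255.0]]
```

The bar is down and the nose is up. However, the bar finger sits near the bar's inner edge (crop (418,274)), which explains the side load. I'll lift 1.5 cm, open to 6.3 cm, shift 3 mm in +y and press again.

servo_tool --pt "5.5 0 0 -1 0 0 0" --pt "5.5 0 0 -2 0 0 0" --pt "6.3 0 0.4 -2 0 0 0" --pt "6.3 0 0.4 -2 0 0 0" --pt "6.3 0 0.4 -1.2 0 0 0" --pt "6.3 0 0.4 -0.8 0 0 0" --pt "6.3 0 0.4 -0.4 0 0 0" --pt "6.3 0 0.4 -0.4 0 0 0"

```text
clock: 5.25
position: [0.5192, 0.1684, 0.0224]
tool_rot: [-3.141, -0.0, 2.677]
force: [2.6, -0.4, 5.9]
grip_width: 0.0628
finger_force: 2.6
```

servo_tool --pt "6.3 0 0 0.2 0 0 0" --pt "6.3 0 0 0.3 0 0 0" --pt "6.3 0 0 0.3 0 0 0"

```text
clock: 5.55
position: [0.5191, 0.1681, 0.0199]
tool_rot: [-3.141, 0.0, 2.676]
force: [0.5, -2.3, 6.2]
grip_width: 0.0632
finger_force: 3.4
```

```bash
python3 go.py -108 38 17
python3 - <<'E'
from h import *
from workcell import bot
g=bot.grab_frame("scene");np.savez("scene3.npz",**g)
a,b,c,d=305,170,415,260
cv2.imwrite("pics/s4.png",cv2.resize(g["frame"][b:d,a:c],None,fx=6.5,fy=6.5,interpolation=cv2.INTER_CUBIC))
E
```

```text
clock 5.55 fix [-107.9   38.8] z 0.0199 yaw [-3.141  0.     2.676] w 0.06318895977488422 F [ 0.52 -2.34  6.19] [-0.01  0.78 -0.58  1.92  0.69  0.65  0.08]
[ 0.01 -0.08  0.29] [-0.04  0.    0.09]
```

View pics/s4.png

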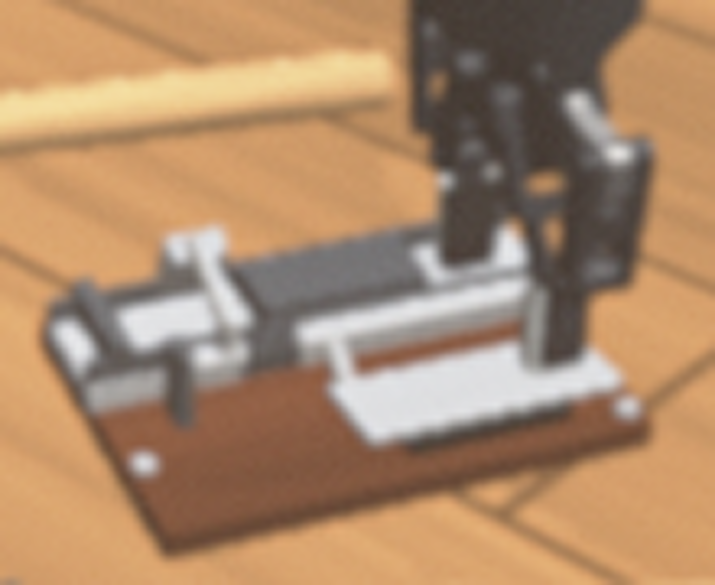

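The bar finger now stands mid-bar at (555,360). The channel finger is in the channel behind the blank at (468,262), and the nose is raised at (195,245). I'll press a little deeper.

servo_tool --pt "6.3 0 0 0.2 0 0 0" --pt "6.3 0 0 0.2 0 0 0"

```text
clock: 5.8
position: [0.5189, 0.1677, 0.0178]
tool_rot: [-3.14, -0.0, 2.676]
force: [-0.2, -3.9, 8.4]
grip_width: 0.0629
finger_force: 4.1
```

servo_tool --pt "6.3 0 0 0.1 0 0 0" --pt "6.3 0 0 0.1 0 0 0"

```text
clock: 6.0
position: [0.5189, 0.1676, 0.017]
tool_rot: [-3.14, 0.0, 2.676]
force: [-3.1, -6.0, 12.5]
grip_width: 0.0628
finger_force: 6.2
```

That is the hard stop. I'll back off 1 mm and push along the channel (tool -x).

servo_tool --pt "6.3 0 0 -0.1 0 0 0" --pt "6.3 -0.4 0 -0.1 0 0 0" --pt "6.3 -0.8 0 -0.1 0 0 0" --pt "6.3 -1.2 0 -0.1 0 0 0" --pt "6.3 -1.6 0 -0.1 0 0 0" --pt "6.3 -2.0 0 -0.1 0 0 0" --pt "6.3 -2.4 0 -0.1 0 0 0" --pt "6.3 -2.8 0 -0.1 0 0 0" --pt "6.3 -3.0 0 -0.1 0 0 0" --pt "6.3 -3.0 0 -0.1 0 0 0"

```text
clock: 7.0
position: [0.5455, 0.1554, 0.0179]
tool_rot: [-3.142, -0.001, 2.677]
force: [-1.9, 1.0, 6.4]
grip_width: 0.0627
finger_force: 3.4
```

```bash
python3 go.py -47 38.5 18
python3 - <<'E'
from h import *
from workcell import bot
g=bot.grab_frame("scene");np.savez("scene4.npz",**g)
a,b,c,d=305,170,415,260
cv2.imwrite("pics/s5.png",cv2.resize(g["frame"][b:d,a:c],None,fx=6.5,fy=6.5,interpolation=cv2.INTER_CUBIC))
E
```

```text
clock 7.0 fix [-78.6  39.4] z 0.0179 yaw [-3.142e+00 -1.000e-03  2.677e+00] w 0.06274395272395981 F [-1.93  0.96  6.38] [ 0.03  0.81 -0.58  1.86  0.68  0.68  0.14]
[-3.16 -0.1  -0.02] [-0.   -0.06  0.13]
```

View pics/s5.png

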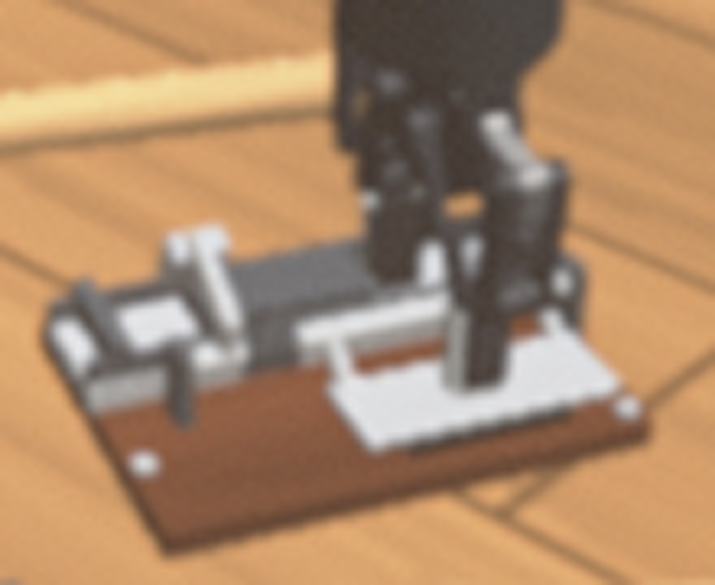

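The blank is moving, and its leading end is now under the raised nose near (195,300). I'll continue towards the stop.

servo_tool --pt "6.3 -0.4 0 0 0 0 0" --pt "6.3 -0.8 0 0 0 0 0" --pt "6.3 -1.2 0 0 0 0 0" --pt "6.3 -1.6 0 0 0 0 0" --pt "6.3 -2.0 0 0 0 0 0" --pt "6.3 -2.3 0 0 0 0 0" --pt "6.3 -2.5 0 0 0 0 0" --pt "6.3 -2.6 0 0 0 0 0" --pt "6.3 -2.6 0 0 0 0 0"

```text
clock: 7.95
position: [0.5686, 0.1439, 0.0179]
tool_rot: [-3.141, -0.001, 2.677]
force: [-3.0, 1.9, 6.5]
grip_width: 0.0631
finger_force: 3.7
```

servo_tool --pt "6.3 -0.2 0 0 0 0 0" --pt "6.3 -0.4 0 0 0 0 0" --pt "6.3 -0.4 0 0 0 0 0"

```text
clock: 8.25
position: [0.5722, 0.1421, 0.0179]
tool_rot: [-3.142, -0.001, 2.677]
force: [-2.8, 1.7, 6.9]
grip_width: 0.0631
finger_force: 3.5
```

```bash
python3 go.py -47 39 18
```

```text
clock 8.25 fix [-48.7  39.5] z 0.0179 yaw [-3.142e+00 -1.000e-03  2.677e+00] w 0.06305779963340717 F [-2.77  1.73  6.89] [ 0.06  0.83 -0.59  1.8   0.67  0.72  0.2 ]
[-0.17 -0.05 -0.01] [-0.   -0.07  0.15]
```

servo_tool --pt "6.3 -0.2 0 0 0 0 0" --pt "6.3 -0.2 0 0 0 0 0"

```text
clock: 8.45
position: [0.5725, 0.1419, 0.0177]
tool_rot: [-3.141, -0.003, 2.678]
force: [-12.4, 4.4, 11.2]
grip_width: 0.0632
finger_force: 9.7
```

servo_tool --pt "6.3 -0.2 0 0 0 0 0" --pt "6.3 -0.2 0 0 0 0 0"

```text
clock: 8.65
position: [0.5728, 0.1418, 0.0176]
tool_rot: [-3.14, -0.006, 2.678]
force: [-22.1, 7.9, 18.1]
grip_width: 0.0633
finger_force: 15.3
```

The push force has risen with no further motion, at the expected position. Before releasing, I'll check the gap to the stop numerically, looking for any bright bed showing between blank and stop.

```bash
cat > gap.py <<'E'
from h import *
from workcell import bot
d=np.load("fix.npz");R3=np.eye(3);R3[:2,:2]=d["R"]
for n in("scene","top"):
    g=bot.grab_frame(n);ref=np.load(n+"0.npz")
    for y in(-9,9):
        xs=np.arange(6,40,2);P=np.c_[xs,0*xs+y,0*xs+30]/1e3@R3.T+[*d["t"],0]
        q=w2px(g,P).astype(np.float32)[None]
        s=lambda f:cv2.remap(cv2.cvtColor(f["frame"],cv2.COLOR_BGR2GRAY),q,None,cv2.INTER_LINEAR)[0].tolist()
        print(n,y,"now",s(g),"start",s(ref))
E
python3 gap.py
```

```text
scene -9 now [115, 117, 116, 117, 117, 117, 117, 117, 118, 119, 119, 118, 112, 97, 86, 88, 98] start [113, 105, 105, 109, 111, 112, 111, 108, 107, 108, 112, 115, 110, 97, 84, 86, 97]
scene 9 now [114, 113, 113, 114, 116, 114, 114, 115, 116, 117, 120, 119, 111, 98, 90, 114, 165] start [156, 149, 148, 168, 201, 218, 224, 223, 214, 185, 148, 126, 110, 95, 88, 112, 160]
top -9 now [125, 123, 122, 120, 118, 116, 116, 114, 111, 108, 106, 103, 101, 99, 96, 93, 88] start [177, 177, 177, 177, 177, 177, 177, 177, 177, 176, 161, 115, 87, 89, 88, 120, 157]
top 9 now [126, 125, 123, 121, 119, 117, 116, 114, 112, 109, 108, 106, 102, 100, 97, 94, 91] start [150, 167, 174, 173, 174, 173, 173, 174, 173, 169, 147, 94, 88, 90, 95, 116, 156]
```

In the scene view the blank now runs unbroken up to the stop, where there was bright bed before, so it is home. I'll back off so the finger doesn't drag on the blank, then raise slowly to let the bar up.

servo_tool --pt "6.3 0.4 0 0 0 0 0" --pt "6.3 0.8 0 0 0 0 0" --pt "6.3 0.8 0 0 0 0 0" --pt "6.3 0.8 0 -0.3 0 0 0" --pt "6.3 0.8 0 -0.6 0 0 0" --pt "6.3 0.8 0 -1.0 0 0 0" --pt "6.3 0.8 0 -1.6 0 0 0" --pt "6.3 0.8 0 -3 0 0 0" --pt "6.3 0.8 0 -6 0 0 0" --pt "6.3 0.8 0 -10 0 0 0"

```text
clock: 9.75
position: [0.5682, 0.1431, 0.1187]
tool_rot: [-3.14, -0.002, 2.677]
force: [0.4, -0.8, 0.1]
grip_width: 0.0628
finger_force: 0.0
```

servo_tool --pt "6.3 4 0 -4 0 0 0" --pt "6.3 8 0 -7 0 0 0" --pt "6.3 12 0 -10 0 0 0" --pt "6.3 16 0 -10 0 0 0" --pt "6.3 20 0 -10 0 0 0" --pt "6.3 20 0 -10 0 0 0" --pt "6.3 20 0 -10 0 0 0"

```text
clock: 10.45
position: [0.3902, 0.2331, 0.2189]
tool_rot: [3.142, 0.001, 2.678]
force: [1.3, 0.6, -0.5]
grip_width: 0.0634
finger_force: 0.0
```

```bash
python3 gap.py; python3 go.py -47 39 18
python3 - <<'E'
from h import *
from workcell import bot
g=bot.grab_frame("scene");k=bot.grab_frame("top")
A=cv2.resize(g["frame"][170:260,305:415],None,fx=3.6,fy=5,interpolation=cv2.INTER_CUBIC)
B=cv2.resize(k["frame"][165:275,240:340],None,fx=4,fy=450/110,interpolation=cv2.INTER_CUBIC)
cv2.imwrite("pics/s6.png",np.hstack([A,B]))
E
```

```text
scene -9 now [115, 115, 117, 117, 116, 117, 116, 116, 118, 120, 121, 118, 111, 96, 86, 88, 99] start [113, 105, 105, 109, 111, 112, 111, 108, 107, 108, 112, 115, 110, 97, 84, 86, 97]
scene 9 now [114, 113, 114, 116, 116, 114, 115, 115, 114, 117, 118, 118, 111, 98, 90, 112, 163] start [156, 149, 148, 168, 201, 218, 224, 223, 214, 185, 148, 126, 110, 95, 88, 112, 160]
top -9 now [88, 89, 89, 88, 89, 89, 88, 88, 88, 87, 85, 77, 79, 90, 91, 122, 158] start [177, 177, 177, 177, 177, 177, 177, 177, 177, 176, 161, 115, 87, 89, 88, 120, 157]
top 9 now [155, 153, 174, 163, 124, 92, 90, 90, 90, 91, 92, 91, 89, 89, 94, 117, 157] start [150, 167, 174, 173, 174, 173, 173, 174, 173, 169, 147, 94, 88, 90, 95, 116, 156]
clock 10.55 fix [-251.2   38.8] z 0.2183 yaw [-3.142  0.     2.676] w 0.063001582569887 F [-0.53 -0.71  0.07] [ 0.02  0.37 -0.86  2.01  0.35  0.91  0.08]
[-2.041e+01  1.000e-02  2.004e+01] [-0.    0.02  0.05]
```

View pics/s6.png

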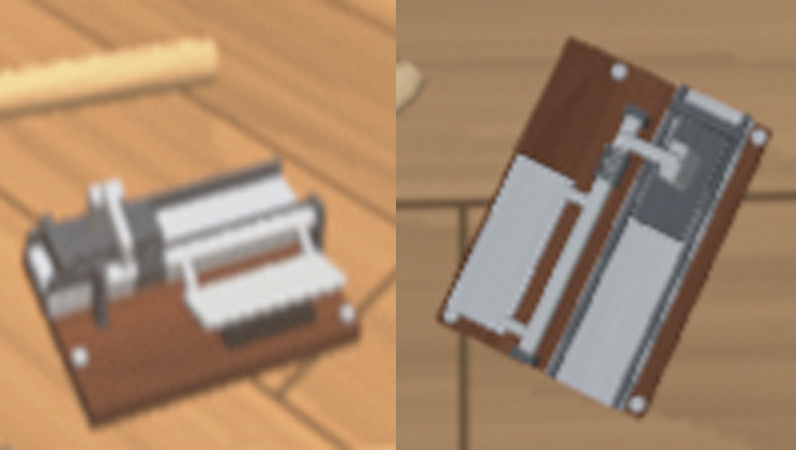

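The blank lies against the stop (right view, (700,125)) with no bright bed between them. The nose rests on it at (680,165), the bar is released to its clamped angle, and the arm is clear.

```bash
python3 -c "
from workcell import bot
print(bot.job_done())"
```

```text
the job is handed in; nothing more can be done
None
```

The job is handed in: the blank was pushed fully home against the end stop and is clamped under the nose, and the arm is clear, at about 10.5 s on the clock.

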